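Tip the yellow cover plate out of its nest and lay it on the turntable

ROBOT

A 6-joint arm with a two-finger parallel gripper is mounted at the origin on the work surface. World frame = base frame: x ahead of the robot, y to its left, z up, the work surface at z = 0. Lengths are in m, angles in degrees, forces in N, time in s.
With the tool pointing down it reaches from about 0.25 to 0.775 m from the base axis. Payload 4 kg.
Tool frame: the origin (TCP) lies at the very end of the fingers, on their centre line; the grasp point (between the pads) lies 19 mm behind it; z points along the fingers, x is the direction in which the jaws open and shut, and the axes are right-handed (so a half turn about z gives the same grasp; the last joint's range is limited). The gripper opens to 85 mm and grips with 20 to 120 N. Pads are 22 mm wide; open, the fingers measure 114 mm over their backs; the gripper's body (76 mm by 85 mm) begins 54 mm behind the grasp point. The pads swing forward as they close: fully open they stand 13 mm farther back than shut.
Start: joints at [-79.933, 4.996, 78.535, -0, 96.463, -5.907], TCP at [0.151, -0.529, 0.231] pointing down, gripper open.
Joint ranges: [-177.83, 177.83], [-43.37, 116.18], [15.69, 146.23], [-61.86, 241.86], [9.47, 152.12], [-147.06, 147.06]. Speed limits (degrees/s): [159.86, 159.86, 180, 180, 180, 180].

INTERFACE

Orientations are given as a 3x3 rotation matrix whose columns are the frame's x, y, z axes.
In Python, from cell import ctrl gives the robot as it stands.
- The arm moves only by the tool step_arm, never from a script. Its argument "rows" is a list that holds one entry, the list of rows, each a list of 7 numbers: the opening, from 0 (shut) to 1 (fully open), then the shift along the tool's x, y, z in cm, then the turn, a rotation vector about the tool's x, y, z in degrees. A call has 1 to 12 rows; each row is the pose to reach, as a shift and turn from the pose commanded when the call began, along the tool's axes at that moment; what a row does not reach only later rows make up. A row lasts 1/8 s, in which the tool goes at most 62.5 mm and 10.7 degrees, less where a joint would pass 70% of its speed; a pose out of reach is approached as far as the arm can. A call with a gripper value outside its range is refused whole. The fingers move at their own pace and stop on an object; "newtons" is the grip in N (left out, the last holds). Time passes only in rows, so rows that repeat a pose let the fingers close. It gives the time, the measured TCP pose, the force and the opening at its end, in the units of the state.
- ctrl.sense(): the state, without advancing time (a new reading comes with each control period).
- ctrl.camera(name): name is "side" or "top"; returns a dict with "image" (480x640x3 uint8, blue, green, red), "fx", "fy", "cx", "cy" (pixels), "cam_to_world" (4x4, takes a point from camera to world coordinates). Camera axes: x right, y up, looking along -z (the intrinsics and any distortion apply to the point x, -y, -z); pixel columns grow to the right and rows downward; lengths in m; the calibration is good to about 2 mm. A picture is of the moment at which its call begins. There is no depth.
- ctrl.hand_in(): hands the job in, once; it reports no verdict.
The state is a dict: "time_s": time; "q": joint angles; "joint_velocities": joint speeds; "joint_torque": joint torques, N m; "position": TCP position; "ee_rot": TCP orientation; "ft_force": force on the tool from outside, world axes, zero at the start; "wrist_torque": the same for the moment, N m; "gripper_width": opening from 0.0 (shut) to 1.0 (fully open).
Only numpy, scipy, OpenCV 4.12 (cv2) and the standard library are available. Lean on these libraries where they do the work, as an engineer would, in place of code of your own. Each camera call takes 0.05 s, during which the arm holds its last target. There are 200 camera calls.

TASK

The yellow cover plate lies flush in its nest, with no room for fingers round it: press it down at the end beside the green thumb notch until it has tipped up and stays up, then take it by its raised end and lay it flat in the middle of the turntable's orange-red pad. Leave the bare metal plate sitting in the other nest, undisturbed.

Things in the scene. Friction and masses are not known exactly. Their poses are not given: they have to be found in the camera images.
- yellow_plate_mid (a point): Centre of the loose yellow plate, 100 (x, length) x 45 x 12 (z) mm, 0.15 kg. Starts level, sunk in a fixed black nest, top flush with the rim 50 mm above the table, 3 mm gap all round; its -x end is at the notch. Pushing its top down (3 to 5 N) 25 to 35 mm from the centre towards the notch tilts it about its middle; +x end rises 20 mm, to a stop at 26 degrees, and it stays so when let go.
- notch (a point): Middle of the thumb notch (36 mm wide, 16 mm deep, green sill) in one end wall of the yellow plate's nest, at rim height, 60 mm from the plate's centre; x points along the nest to the plate, z up. Nest: 136 x 75 x 50 mm, side walls 12 mm, end walls 15 mm, a rocking floor on a stiff hinge. After tipping, the outer 25 mm of the plate's far end stands above the rim, free to grip across its width.
- bare_plate_mid (a point): Centre of the bare grey aluminium plate, same size, sunk in another nest of the same make that stands apart; it must stay as it is. Axes as for the yellow plate.
- pad (a point): Centre of the top of the flat round orange-red pad, 150 mm across, on the fixed steel turntable (190 mm across, does not turn). The pad's top is 45 mm above the table. z up.
Mind the look-alikes: they are no part of the job. What is shaped like the part that bears bare_plate_mid but brown or purple is not meant.

How it is judged:
By the outcome, as a careful person would: the job done as asked, in the order asked, and still so for the second after the job is handed in, with the robot touching nothing.
It also fails if it takes over 48 s, if anything falls off the work surface, if the arm or the gripper's body presses on something with over 40 N, if the wrist force passes 120 N, or if a joint passes its speed limit or range.

## Working session

There is one attempt and no reset: what is moved stays moved. The work goes in short steps, Python scripts to look and compute and a tool call to move; the robot and the scene stay as the last step left them, time stands still between calls to the robot, and variables do not carry over. Pictures are saved under pics/ and viewed, about 8 in all and at most 12, crops included, and the job is handed in when it is done.

Besides the shell and the picture viewer there is one more tool, called after "Request:" by a JSON object that holds its "name" and its "arguments", one argument or row to a line. step_arm: Moves the arm, as the interface text tells. Its arguments: {"type":"object","properties":{"rows":{"type":"array"},"newtons":{"type":"number"}},"required":["rows"]}

```bash
mkdir -p pics; ls; cat > h.py <<'E'
import numpy as np, cv2
from cell import ctrl
def cam(n):
    c=ctrl.camera(n); return c
def px2w(c,u,v,z):
    T=np.array(c["cam_to_world"]); d=np.array([(u-c["cx"])/c["fx"],-(v-c["cy"])/c["fy"],-1.])
    d=T[:3,:3]@d; o=T[:3,3]; return o+d*(z-o[2])/d[2]
def w2px(c,p):
    T=np.array(c["cam_to_world"]); q=T[:3,:3].T@(np.array(p)-T[:3,3])
    return c["cx"]+c["fx"]*q[0]/-q[2], c["cy"]-c["fy"]*q[1]/-q[2]
E
python3 - <<'E'
from h import *
for n in("top","side"):
    c=cam(n); cv2.imwrite(f"pics/{n}0.png",c["image"]); print({k:(np.round(v,4).tolist() if k!="image" else 0) for k,v in c.items()})
s=ctrl.sense(); print(s)
E
```

```text
pics
{'image': 0, 'fx': 560.8185, 'fy': 560.8185, 'cx': 322.6906, 'cy': 243.7826, 'cam_to_world': [[-0.0134, 0.9941, -0.1073, 0.3198], [-0.9998, -0.0117, 0.0161, 0.0306], [0.0147, 0.1075, 0.9941, 1.1997], [0.0, 0.0, 0.0, 1.0]]}
{'image': 0, 'fx': 512.0246, 'fy': 512.0246, 'cx': 315.6384, 'cy': 245.1361, 'cam_to_world': [[-0.9478, 0.2298, -0.2212, 0.2122], [-0.319, -0.6806, 0.6596, 0.8257], [0.001, 0.6957, 0.7183, 0.9458], [0.0, 0.0, 0.0, 1.0]]}
{'time_s': 0.1, 'q': array([-7.99342111e+01,  5.03723424e+00,  7.86177420e+01,  6.78466915e-04,
        9.64629368e+01, -5.90726249e+00]), 'joint_velocities': array([ 0.11427117, -0.12973612, -0.19756008, -0.00183025,  0.10341029,
        0.08925471]), 'joint_torque': array([ 3.06560665e-03, -3.53012896e+01, -3.14219534e+01, -1.97360464e-05,
        7.92910054e-03, -2.32207682e-06]), 'position': array([ 0.15127061, -0.52831558,  0.230219  ]), 'ee_rot': array([[ 2.75186117e-01, -9.61390909e-01, -3.48104426e-04],
       [-9.61388795e-01, -2.75186246e-01,  2.02834913e-03],
       [-2.04582997e-03, -2.23509827e-04, -9.99997882e-01]]), 'ft_force': array([-0.04727373,  0.49489013, -0.29350002]), 'wrist_torque': array([0.0279215 , 0.06504447, 0.02093237]), 'gripper_width': 0.9984841374749979}
```

View pics/top0.png

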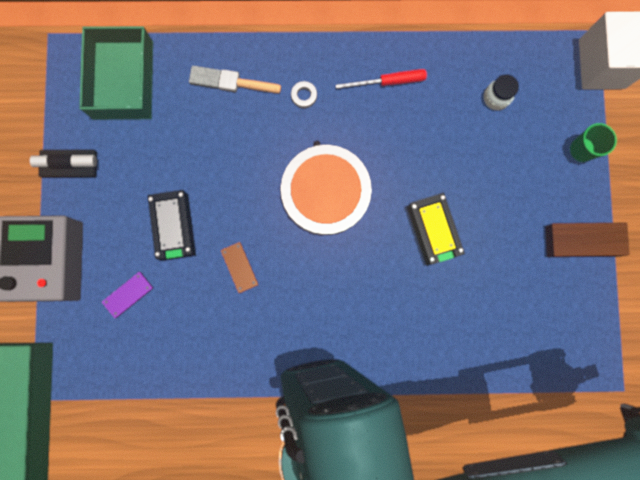

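View pics/side0.png

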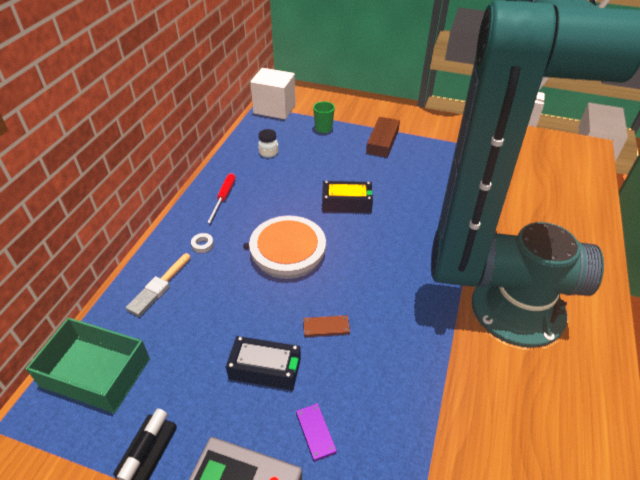

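The top view shows the yellow plate in its nest at (437,228), with the green notch at (446,257) on the side nearest the robot. The pad is at (326,189). The bare plate is at (171,221), and its look-alikes are a brown bar (239,268) and a purple bar (127,295). Only the plate at (437,228) is yellow and in a nest, so that is my choice. I'll check it in a close crop.

```bash
python3 - <<'E'
from h import *
t=cv2.imread("pics/top0.png"); s=cv2.imread("pics/side0.png")
a=cv2.resize(t[185:275,400:475],None,fx=6,fy=6,interpolation=cv2.INTER_CUBIC)
b=cv2.resize(s[170:223,310:383],(350,254),interpolation=cv2.INTER_CUBIC)
o=np.zeros((540,800,3),np.uint8);o[:540,:450]=a;o[:254,450:]=b;cv2.imwrite("pics/crop1.png",o)
c=cam("top"); hsv=cv2.cvtColor(c["image"],cv2.COLOR_BGR2HSV)
def blob(lo,hi,roi,im=hsv):
    x0,y0,x1,y1=roi; m=cv2.inRange(im[y0:y1,x0:x1],lo,hi); n,l,st,ce=cv2.connectedComponentsWithStats(m); i=1+st[1:,4].argmax()
    pts=np.argwhere(l==i)[:,::-1].astype(np.float32)+[x0,y0]; r=cv2.minAreaRect(pts.astype(np.float32)); return ce[i]+[x0,y0],r
yc,yr=blob((22,150,120),(35,255,255),(400,180,480,280)); gc,gr=blob((45,100,60),(80,255,255),(400,180,480,280)); pc,pr=blob((3,120,120),(15,255,255),(270,130,380,240))
print(yc,yr,gc,gr,pc,pr)
Y=px2w(c,*yr[0],.05);G=px2w(c,*gc,.045);P=px2w(c,*pr[0],.045)
print("Y",Y,"G",G,"P",P)
print("box world",[px2w(c,*q,.05)[:2].round(4).tolist() for q in cv2.boxPoints(yr)])
d=G-Y; print(np.degrees(np.arctan2(d[1],d[0])),np.hypot(*d[:2]))
c2=cam("side"); h2=cv2.cvtColor(c2["image"],cv2.COLOR_BGR2HSV)
y2,r2=blob((22,150,120),(35,255,255),(300,160,400,230),h2); p2,q2=blob((3,120,120),(15,255,255),(240,200,335,285),h2)
print("side Y",px2w(c2,*y2,.05),"P",px2w(c2,*p2,.045))
E
```

```text
[436.94727435 227.76407507] ((436.9744567871094, 228.0087890625), (50.10811233520508, 23.189189910888672), 71.07535552978516) [445.73728814 255.87288136] ((445.77398681640625, 255.8972930908203), (7.607674598693848, 16.034637451171875), 69.44395446777344) [325.55238352 188.49636413] ((325.5000305175781, 188.50003051757812), (68.42367553710938, 67.52925109863281), 26.56505012512207)
Y [ 0.4740838  -0.22556769  0.05      ] G [ 0.41628698 -0.24284506  0.045     ] P [0.5608383  0.00448599 0.045     ]
box world [[0.5164, -0.1872], [0.5318, -0.2336], [0.432, -0.2637], [0.417, -0.2177]]
-163.35686724104332 0.06032395547930738
side Y [ 0.47364519 -0.22349769  0.05      ] P [0.55997085 0.00978019 0.045     ]
```

View pics/crop1.png

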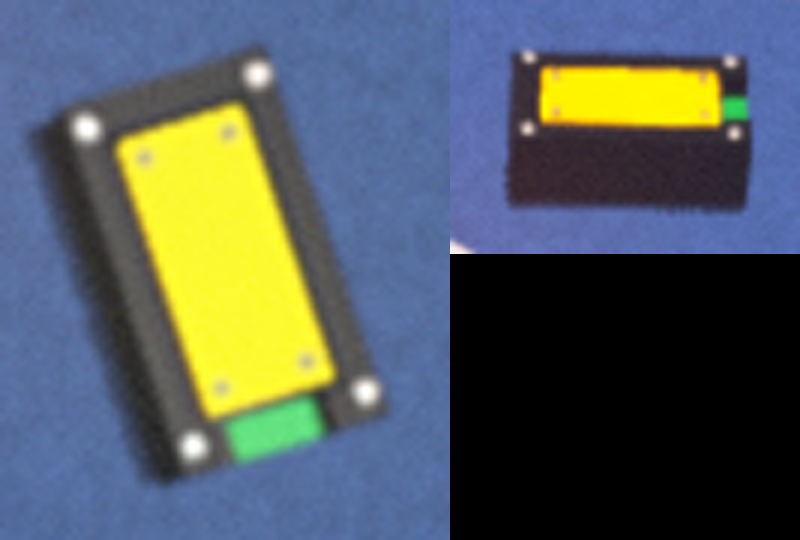

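The crop confirms a yellow plate in a black nest with the green notch on the robot side. Next I compute the moves.

```bash
cat >> h.py <<'E'
from scipy.spatial.transform import Rotation as R
Y=np.array([.474,-.2245]); A=np.radians(17.)
ux=np.array([np.cos(A),np.sin(A),0]); uy=np.array([-ux[1],ux[0],0])
def rot(pitch=0,base=-uy):   # tool x=base; tilt about tool x
    z=np.array([0,0,-1.]); r=np.column_stack([base,np.cross(z,base),z]); return r@R.from_euler('x',pitch,degrees=True).as_matrix()
def delta(p,r):
    s=ctrl.sense(); E=s["ee_rot"]; return (E.T@(np.array(p)-s["position"])*100).round(2),R.from_matrix(E.T@r).as_rotvec(degrees=True).round(2)
E
python3 - <<'E'
from h import *
p=np.r_[Y,0]-.035*ux
for z in(.12,.065): print(delta(p+[0,0,z],rot()))
for n in("top","side"):
    c=cam(n); h=cv2.cvtColor(c["image"],cv2.COLOR_BGR2HSV); m=cv2.inRange(h,(0,110,90),(18,255,255)); 
    roi=np.zeros_like(m); x0,y0,x1,y1={"top":(270,130,380,240),"side":(240,205,335,285)}[n]; roi[y0:y1,x0:x1]=255
    cs,_=cv2.findContours(m&roi,cv2.RETR_EXTERNAL,cv2.CHAIN_APPROX_NONE); e=cv2.fitEllipse(max(cs,key=cv2.contourArea)); print(n,e)
    q=np.array([px2w(c,*k,.045)[:2] for k in max(cs,key=cv2.contourArea)[:,0].astype(float)],np.float32); print(cv2.minEnclosingCircle(q), cv2.fitEllipse(q))
E
```

```text
(array([-20.26, -35.89,  11.09]), array([-0.01,  0.08, -1.02]))
(array([-20.25, -35.89,  16.59]), array([-0.01,  0.08, -1.02]))
top ((325.514892578125, 188.4392852783203), (67.53937530517578, 68.82439422607422), 96.39335632324219)
((0.5614149570465088, 0.004420623183250427), 0.07333876192569733) ((0.5614398717880249, 0.004382196813821793), (0.14380702376365662, 0.14409995079040527), 172.68521118164062)
side ((287.0794677734375, 241.69943237304688), (41.96821594238281, 59.36591339111328), 87.0393295288086)
((0.5610310435295105, 0.0070595573633909225), 0.07465724647045135) ((0.5610349178314209, 0.007069019600749016), (0.14539195597171783, 0.1462600976228714), 104.55777740478516)
```

Request:
{"name": "step_arm", "arguments": {
  "rows": [
    [[0, -20.3, -35.9, 8, 0, 0, -1], [0, -20.3, -35.9, 8, 0, 0, -1], [0, -20.3, -35.9, 8, 0, 0, -1], [0, -20.3, -35.9, 8, 0, 0, -1], [0, -20.3, -35.9, 8, 0, 0, -1], [0, -20.3, -35.9, 8, 0, 0, -1], [0, -20.3, -35.9, 8, 0, 0, -1], [0, -20.3, -35.9, 12, 0, 0, -1], [0, -20.3, -35.9, 14, 0, 0, -1], [0, -20.3, -35.9, 14, 0, 0, -1], [0, -20.3, -35.9, 14, 0, 0, -1]]
  ]
}}

```text
time_s: 1.68
position: [0.4412, -0.2353, 0.0924]
ee_rot: [[0.292, -0.957, 0.001], [-0.957, -0.292, -0.001], [0.001, -0.001, -1.0]]
ft_force: [-0.3, 0.1, -0.0]
gripper_width: 0.0
```

```bash
python3 - <<'E'
from h import *
p=np.r_[Y,0]-.035*ux
for z in(.05,): print(delta(p+[0,0,z],rot()), ctrl.sense()["ft_force"],ctrl.sense()["gripper_width"])
a,b=cam("top")["image"],cam("side")["image"]
o=np.hstack([cv2.resize(a[170:290,380:500],(400,400)),cv2.resize(b[120:240,290:410],(400,400))]);cv2.imwrite("pics/pre.png",o)
E
```

```text
(array([-0.08,  0.05,  4.24]), array([-0.06, -0.08, -0.04])) [-0.33827526  0.12399703 -0.04773221] 0.00027583564439609724
```

View pics/pre.png

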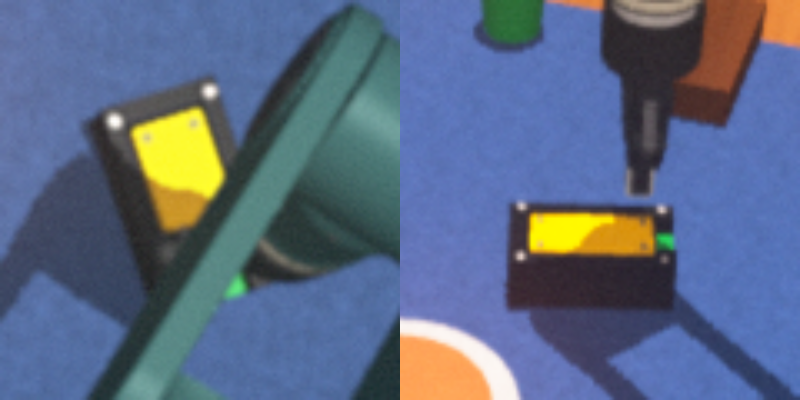

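The side view (right half) shows the shut fingers above the notch end of the plate at (640,185). Descending to press.

Request:
{"name": "step_arm", "arguments": {
  "rows": [
    [[0, 0, 0, 2, 0, 0, 0], [0, 0, 0, 3.6, 0, 0, 0], [0, 0, 0, 4.1, 0, 0, 0], [0, 0, 0, 4.4, 0, 0, 0], [0, 0, 0, 4.7, 0, 0, 0], [0, 0, 0, 5.0, 0, 0, 0], [0, 0, 0, 5.2, 0, 0, 0]]
  ]
}}

```text
time_s: 2.65
position: [0.4397, -0.2356, 0.0395]
ee_rot: [[0.292, -0.956, -0.002], [-0.956, -0.292, -0.002], [0.001, 0.002, -1.0]]
ft_force: [-5.7, -1.4, 3.1]
gripper_width: 0.003
```

Request:
{"name": "step_arm", "arguments": {
  "rows": [
    [[0, 0, 0, 0.2, 0, 0, 0], [0, 0, 0, 0.4, 0, 0, 0]]
  ]
}}

```text
time_s: 2.9
position: [0.4396, -0.2358, 0.0367]
ee_rot: [[0.292, -0.956, -0.002], [-0.956, -0.292, -0.002], [0.001, 0.003, -1.0]]
ft_force: [-10.2, 0.6, 15.4]
gripper_width: 0.002
```

```bash
python3 - <<'E'
from h import *
s=ctrl.sense();print(s["position"],s["ft_force"])
b=cam("side")["image"]
cv2.imwrite("pics/press.png",cv2.resize(b[120:240,290:410],(600,600)))
E
```

```text
[ 0.43962425 -0.23581967  0.03667581] [-10.22485495   0.60874982  15.38658917]
```

View pics/press.png

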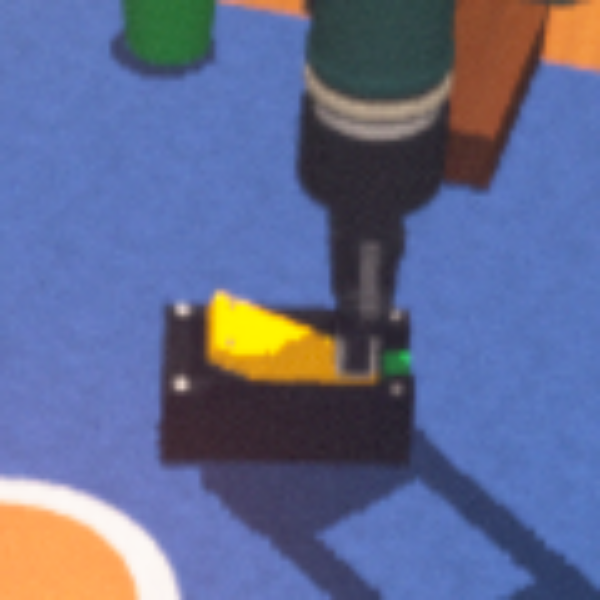

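The side view shows the far end risen, at (222,295) to (210,360), and the force climbing to 15 N, so it has reached the stop. I back off straight up, opening the fingers part-way.

Request:
{"name": "step_arm", "arguments": {
  "rows": [
    [[0, 0, 0, -1, 0, 0, 0], [0, 0, 0, -3, 0, 0, 0], [0, 0, 0, -8, 0, 0, 0], [0.78, 0, 0, -12, 0, 0, 0], [0.78, 0, 0, -12, 0, 0, 0], [0.78, 0, 0, -12, 0, 0, 0]]
  ]
}}

```text
time_s: 3.7
position: [0.4409, -0.2346, 0.1551]
ee_rot: [[0.292, -0.956, 0.001], [-0.956, -0.292, 0.0], [0.0, -0.001, -1.0]]
ft_force: [0.2, 0.2, -0.8]
gripper_width: 0.637
```

```bash
python3 - <<'E'
from h import *
s=ctrl.sense();print(s["position"],s["ft_force"],s["gripper_width"])
c=cam("side"); t=cam("top")
c["image"]=c["image"].copy(); big=cv2.resize(c["image"][165:225,300:390],(800,533),interpolation=cv2.INTER_CUBIC); k=800/90
# overlay predicted plate top corners, tilt 26
a=np.radians(26)
for s_ in(-50,50):
  for w in(-22.5,22.5):
    p=np.r_[Y,.05]+s_/1e3*(np.cos(a)*ux+np.array([0,0,np.sin(a)]))+w/1e3*uy
    u,v=w2px(c,p); cv2.circle(big,(int((u+.5-300)*k),int((v+.5-165)*k)),4,(255,0,255),1); print(s_,w,np.round([u,v],1), np.round(w2px(t,p),1))
cv2.imwrite("pics/tip.png",big); cv2.imwrite("pics/toptip.png",t["image"])
p=np.r_[Y,.05]+.041*(np.cos(a)*ux+np.array([0,0,np.sin(a)])); n=-np.sin(a)*ux+np.array([0,0,np.cos(a)])
for d in(-.07,-.0,.0135): print(d,delta(p-n*d,rot(26)))
E
```

```text
[ 0.44093118 -0.23459566  0.15505274] [ 0.1708069   0.24104811 -0.795983  ] 0.6367737412380863
-50 -22.5 [362.9 190.6] [451.2 246.4]
-50 22.5 [363.5 201.3] [431.1 252.9]
50 -22.5 [330.9 177.6] [442.  202.5]
50 22.5 [330.8 188.2] [421.2 209.1]
-0.07 (array([ 0.06, -4.14,  2.27]), array([26.08,  0.12, -0.04]))
-0.0 (array([ 0.08, -7.22,  8.56]), array([26.08,  0.12, -0.04]))
0.0135 (array([ 0.08, -7.81,  9.77]), array([26.08,  0.12, -0.04]))
```

View pics/tip.png

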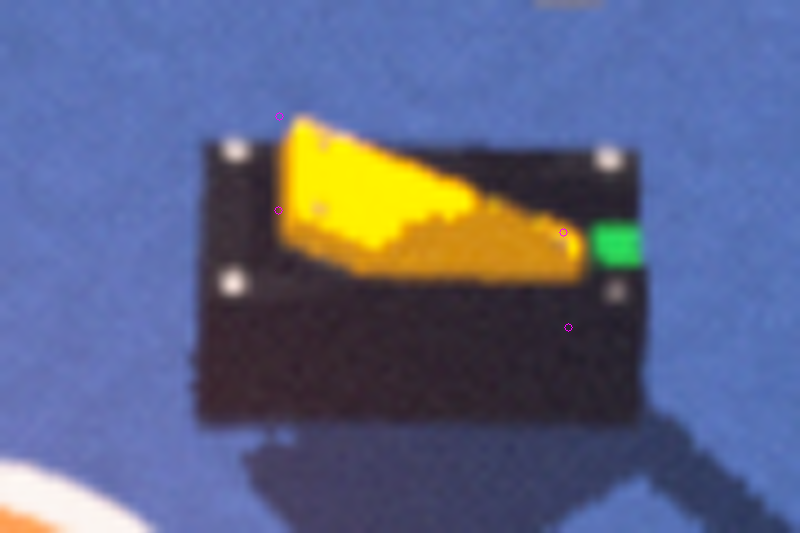

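The plate stays tipped. Its raised end has corners near (299,115) and (289,220), about 4 mm nearer the notch than my overlay, which fits rotation about its underside. I correct for that.

```bash
python3 - <<'E'
from h import *
a=np.radians(26)
p=np.r_[Y,.0488]-.0045*ux+.042*(np.cos(a)*ux+np.array([0,0,np.sin(a)])); n=-np.sin(a)*ux+np.array([0,0,np.cos(a)])
print(p)
for d in(-.04,.013): print(d,delta(p-n*d,rot(26)), p-n*d)
E
```

```text
[ 0.50579651 -0.21477883  0.06721159]
-0.04 (array([ 0.07, -5.1 ,  5.04]), array([26.08,  0.12, -0.04])) [ 0.48902785 -0.21990552  0.10316335]
0.013 (array([ 0.08, -7.43,  9.8 ]), array([26.08,  0.12, -0.04])) [ 0.51124632 -0.21311266  0.05552727]
```

Request:
{"name": "step_arm", "arguments": {
  "rows": [
    [[0.78, 0, -2.5, 1, 9, 0, 0], [0.78, 0, -5.1, 3, 18, 0, 0], [0.78, 0.1, -5.1, 5, 26, 0, 0], [0.78, 0.1, -5.1, 5, 26, 0, 0], [0.78, 0.1, -6.3, 7.4, 26, 0, 0], [0.78, 0.1, -7.2, 9.2, 26, 0, 0], [0.78, 0.1, -7.2, 9.2, 26, 0, 0]]
  ]
}}

```text
time_s: 4.68
position: [0.5102, -0.214, 0.0627]
ee_rot: [[0.293, -0.86, 0.417], [-0.956, -0.263, 0.13], [-0.002, -0.436, -0.9]]
ft_force: [-0.2, 0.7, -0.5]
gripper_width: 0.779
```

```bash
python3 - <<'E'
from h import *
a=np.radians(26)
p=np.r_[Y,.0488]-.0045*ux+.042*(np.cos(a)*ux+np.array([0,0,np.sin(a)])); n=-np.sin(a)*ux+np.array([0,0,np.cos(a)])
print(delta(p-n*.013,rot(26)), ctrl.sense()["ft_force"])
c=cam("side");t=cam("top")
o=np.hstack([cv2.resize(t["image"][170:260,390:480],(400,400)),cv2.resize(c["image"][135:225,300:390],(400,400))]);cv2.imwrite("pics/pregrasp.png",o)
E
```

```text
(array([-0.06,  0.2 ,  0.7 ]), array([0.12, 0.12, 0.01])) [-0.16690695  0.65211016 -0.490926  ]
```

View pics/pregrasp.png

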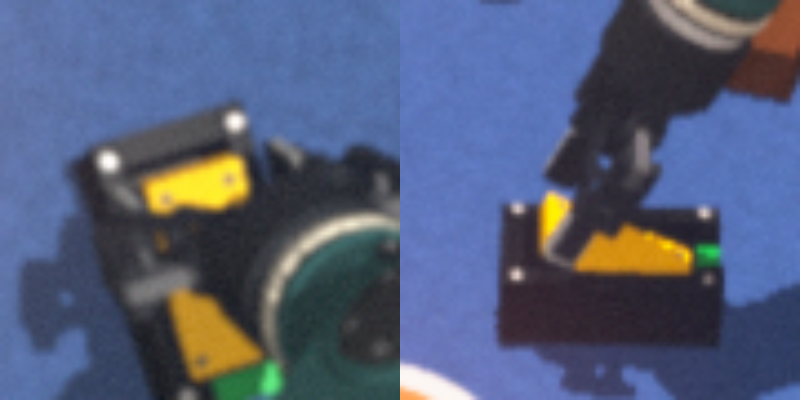

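The fingers straddle the raised end: near finger at (565,240) in the right half, plate end at (543,220). Going the last 7 mm in and closing.

Request:
{"name": "step_arm", "arguments": {
  "newtons": 60,
  "rows": [
    [[0.78, 0, 0, 0.4, 0, 0, 0], [0.78, 0, 0, 0.7, 0, 0, 0], [0.4, 0, 0, 0.7, 0, 0, 0], [0.3, 0, 0, 0.7, 0, 0, 0], [0.3, 0, 0, 0.7, 0, 0, 0], [0.3, 0, 0, 0.7, 0, 0, 0]]
  ]
}}

```text
time_s: 5.52
position: [0.5127, -0.2139, 0.0572]
ee_rot: [[0.292, -0.86, 0.419], [-0.956, -0.262, 0.128], [0.0, -0.438, -0.899]]
ft_force: [-0.2, 0.3, 1.3]
gripper_width: 0.504
```

Request:
{"name": "step_arm", "arguments": {
  "rows": [
    [[0.3, 0, -0.45, -0.9, 0, 0, 0], [0.3, 0, -1.3, -2.7, 0, 0, 0], [0.3, 0, -2.6, -5.4, 0, 0, 0], [0.3, 0, -4.4, -9, 0, 0, 0], [0.3, 0, -4.4, -9, 0, 0, 0]]
  ]
}}

```text
time_s: 6.15
position: [0.5148, -0.2155, 0.1624]
ee_rot: [[0.292, -0.856, 0.426], [-0.956, -0.265, 0.122], [0.008, -0.443, -0.896]]
ft_force: [0.2, -0.2, -1.3]
gripper_width: 0.499
```

```bash
python3 - <<'E'
from h import *
s=ctrl.sense(); print(s["position"],s["ft_force"],s["gripper_width"])
c=cam("side");t=cam("top")
o=np.hstack([cv2.resize(t["image"][130:290,360:520],(400,400)),cv2.resize(c["image"][90:220,270:400],(400,400))]);cv2.imwrite("pics/lift.png",o)
E
```

```text
[ 0.51484454 -0.21546021  0.16238549] [ 0.15449297 -0.21939898 -1.34694623] 0.49923871159637134
```

View pics/lift.png

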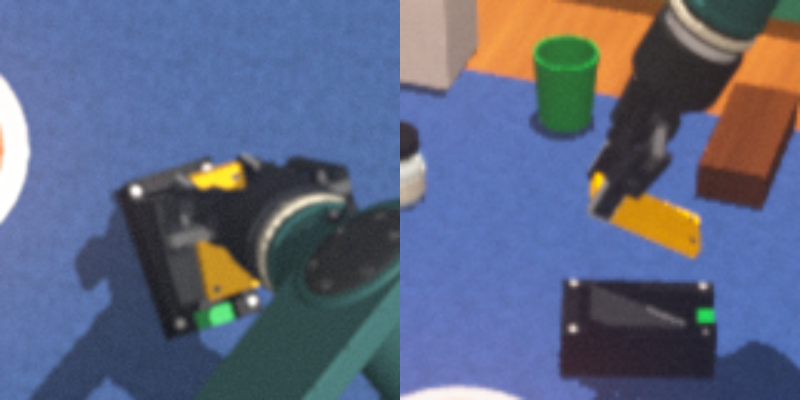

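The plate is held: weight reading 1.35 N, plate at (655,225) in the right half, nest empty. Next, hover over the pad with the tool turned vertical.

```bash
python3 - <<'E'
from h import *
P=np.array([.561,.0055,0])
for z in(.14,.085): print(delta(P+.042*ux+[0,0,z],rot(0)))
E
```

```text
(array([-19.56, -12.96,   8.2 ]), array([-2.597e+01, -2.000e-02, -1.000e-02]))
(array([-19.56, -10.55,  13.15]), array([-2.597e+01, -2.000e-02, -1.000e-02]))
```

Request:
{"name": "step_arm", "arguments": {
  "rows": [
    [[0.3, -2, -1.3, 0.8, -3, 0, 0], [0.3, -5, -3.3, 2, -7, 0, 0], [0.3, -8, -5.3, 3.3, -12, 0, 0], [0.3, -11, -7.3, 4.6, -16, 0, 0], [0.3, -14, -9.3, 5.9, -20, 0, 0], [0.3, -17, -11.3, 7.1, -24, 0, 0], [0.3, -19, -12.6, 8, -26, 0, 0], [0.3, -19.6, -12.9, 8.3, -26, 0, 0], [0.3, -19.6, -11.7, 10.7, -26, 0, 0], [0.3, -19.6, -10.6, 13, -26, 0, 0], [0.3, -19.6, -10.6, 13, -26, 0, 0], [0.3, -19.6, -10.6, 13, -26, 0, 0]]
  ]
}}

```text
time_s: 7.75
position: [0.6012, 0.0174, 0.0872]
ee_rot: [[0.291, -0.957, 0.0], [-0.957, -0.291, -0.0], [0.0, -0.0, -1.0]]
ft_force: [0.1, 0.0, -1.3]
gripper_width: 0.509
```

```bash
python3 - <<'E'
from h import *
P=np.array([.561,.0055,0])
s=ctrl.sense(); print(s["position"],s["ft_force"],s["gripper_width"])
print(delta(P+.042*ux+[0,0,.047],rot(0)))
c=cam("side");t=cam("top")
x0,y0=215,160; k=4
big=cv2.resize(c["image"][y0:y0+140,x0:x0+200],None,fx=k,fy=k,interpolation=cv2.INTER_CUBIC)
E=s["ee_rot"]
for sv in(-50,50):
  for w in(-22.5,22.5):
    for b in (0,-12):
      p=s["position"]+E@(np.array([w,42-sv-0,b])/1e3); u,v=w2px(c,p); cv2.circle(big,(int((u+.5-x0)*k),int((v+.5-y0)*k)),3,(255,0,255),1)
cv2.imwrite("pics/hover.png",big); cv2.imwrite("pics/hovertop.png",t["image"])
E
```

```text
[0.601168   0.01741097 0.0872171 ] [ 0.06108387  0.04974242 -1.26703015] 0.5086904644419021
(array([-0.04, -0.01,  4.02]), array([-0.02, -0.02, -0.07]))
```

View pics/hover.png

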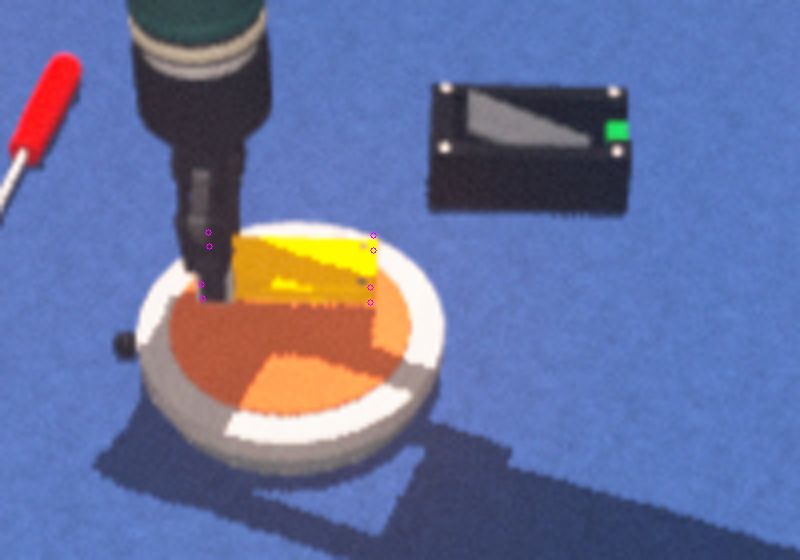

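The plate hovers level over the pad. Its free end is at (376,237) to (376,300), about 2 mm past the overlay towards the robot, so I shift by 2 mm and lower.

Request:
{"name": "step_arm", "arguments": {
  "rows": [
    [[0.3, 0, -0.2, 1.2, 0, 0, 0], [0.3, 0, -0.2, 2.4, 0, 0, 0], [0.3, 0, -0.2, 3.3, 0, 0, 0], [0.3, 0, -0.2, 3.8, 0, 0, 0], [0.3, 0, -0.2, 4.0, 0, 0, 0], [0.3, 0, -0.2, 4.0, 0, 0, 0]]
  ]
}}

```text
time_s: 8.6
position: [0.6032, 0.0187, 0.0469]
ee_rot: [[0.292, -0.956, 0.0], [-0.956, -0.292, -0.0], [0.0, -0.0, -1.0]]
ft_force: [0.1, 0.1, -1.0]
gripper_width: 0.505
```

Request:
{"name": "step_arm", "arguments": {
  "rows": [
    [[0.3, 0, 0, 0.1, 0, 0, 0], [0.3, 0, 0, 0.15, 0, 0, 0], [0.3, 0, 0, 0.15, 0, 0, 0]]
  ]
}}

```text
time_s: 8.98
position: [0.6034, 0.0186, 0.0456]
ee_rot: [[0.292, -0.956, 0.001], [-0.956, -0.292, -0.0], [0.0, -0.001, -1.0]]
ft_force: [0.4, -0.1, -1.5]
gripper_width: 0.505
```

Request:
{"name": "step_arm", "arguments": {
  "rows": [
    [[0.3, 0, 0, 0.07, 0, 0, 0], [0.3, 0, 0, 0.14, 0, 0, 0], [0.3, 0, 0, 0.14, 0, 0, 0]]
  ]
}}

```text
time_s: 9.35
position: [0.6034, 0.0186, 0.0454]
ee_rot: [[0.292, -0.956, 0.001], [-0.956, -0.292, -0.0], [0.0, -0.001, -1.0]]
ft_force: [-2.6, 0.2, 4.9]
gripper_width: 0.504
```

It touched down (+4.9 N), so I release and rise.

Request:
{"name": "step_arm", "arguments": {
  "rows": [
    [[0.6, 0, 0, 0.05, 0, 0, 0], [0.72, 0, 0, 0, 0, 0, 0], [0.75, 0, 0, 0, 0, 0, 0], [0.75, 0, 0, -1, 0, 0, 0], [0.75, 0, 0, -4, 0, 0, 0], [0.75, 0, 0, -9, 0, 0, 0], [0.75, 0, 0, -15, 0, 0, 0], [0.75, 12, 0, -18, 0, 0, 0], [0.75, 18, 0, -18, 0, 0, 0], [0.75, 24, 0, -18, 0, 0, 0], [0.75, 24, 0, -18, 0, 0, 0], [0.75, 24, 0, -18, 0, 0, 0]]
  ]
}}

```text
time_s: 10.85
position: [0.6732, -0.2156, 0.2231]
ee_rot: [[0.286, -0.958, -0.001], [-0.958, -0.286, -0.001], [0.001, 0.001, -1.0]]
ft_force: [0.0, 0.8, 0.2]
gripper_width: 0.746
```

```bash
python3 - <<'E'
from h import *
s=ctrl.sense(); print(s["time_s"],s["position"],s["ft_force"],s["gripper_width"],s["joint_velocities"].round(1))
c=cam("side");t=cam("top")
for n,q,roi in(("top",t,(270,130,380,240)),("side",c,(230,190,345,290))):
    h=cv2.cvtColor(q["image"],cv2.COLOR_BGR2HSV); m=cv2.inRange(h,(22,150,150),(35,255,255)); z=np.zeros_like(m); z[roi[1]:roi[3],roi[0]:roi[2]]=255
    r=cv2.minAreaRect(cv2.findNonZero(m&z)); print(n,r,px2w(q,*r[0],.057))
o=np.hstack([cv2.resize(t["image"][120:260,130:400],None,fx=1.48,fy=1.48*2),cv2.resize(c["image"][190:400,210:410],(400,414))]);
cv2.imwrite("pics/final.png",o)
E
```

```text
10.85 [ 0.67322984 -0.21564058  0.22312255] [0.00316817 0.82059182 0.15366979] 0.7462631011606221 [ 3.6 -2.3  2.8  2.7  1.   0.7]
top ((325.5159606933594, 187.8358154296875), (48.07943344116211, 22.393754959106445), 72.34988403320312) [0.55973248 0.00470501 0.057     ]
side ((287.5, 238.0), (14.0, 41.0), 90.0) [0.55901381 0.00848869 0.057     ]
```

View pics/final.png

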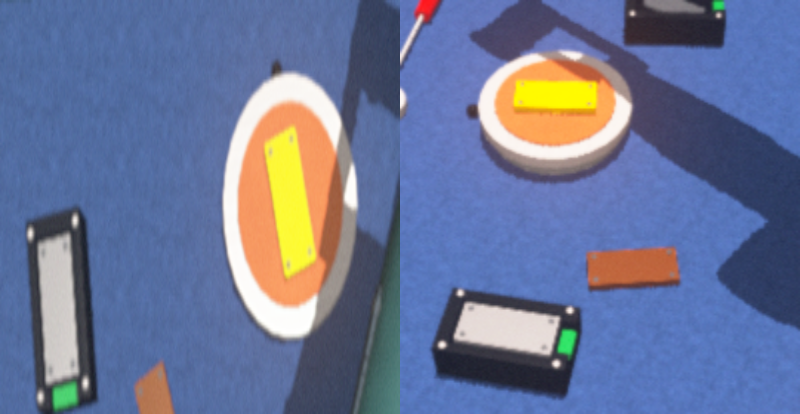

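The plate lies flat in the middle of the pad (left half about (290,202), right half (555,96)), the bare plate sits undisturbed, and the arm is clear. Handing in.

```bash
python3 -c "
from cell import ctrl
print(ctrl.hand_in())"
```

```text
the job is handed in; nothing more can be done
None
```

The yellow plate is lying flat in the middle of the orange-red pad, and the job was handed in at about 11 s of the 48 s allowed; the hand-in gives no verdict.

I pressed the plate at its notch end until it reached its stop, at about 15 N. That is more than the 3 to 5 N quoted for tipping. It stayed up when let go, so I took it by its raised end, laid it on the pad and backed the arm clear.

**Last checks:**
- **Position:** the plate's centre measured about 2 mm from the pad's centre in each camera. The two cameras differ by about 4 mm in y, for the plate and the pad alike.
- **Bare plate:** it is still sitting level in its nest, as it was at the start.
- **Forces:** the wrist readings I saw stayed under about 20 N.

No check failed.

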